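# Count to the third gap and push the matchbox home

## Task

Run a fingertip along the top of the wooden tidy's back rail to count its gaps, starting at the end where the slim salt shaker stands: touch the rail over the first gap, then the second, then the third, and go no further along it. Then push the matchbox along the worktop, end first, into that third gap until it meets the back wall, without lifting it. Leave the salt shaker, the sugar jar and the two tea lights where they are.

Things in the scene. Friction and masses are not known exactly. Their poses are not given: they have to be found in the camera images.
- tidy: pale wooden tidy, 242 mm long, fixed on the worktop: five dividers (10 mm thick, 30 high, round noses) before a back wall leave four gaps, open in front and above, no floor. Origin on the worktop, mid-length, on the line of the noses; x into the gaps (away from the robot at yaw 0), y left along the rail. Back wall face at x = 45 mm, middle of the rail on it x = 53, gap middles y = +87, +29, -29, -87
- span_1: one quarter of the tidy's back rail, the one over the first gap counted from the +y end (robot's left at small yaw): 16 mm wide (tidy x), 47 mm long (tidy y). Origin in the middle of its top face, 42 mm above the worktop; axes as the tidy's. Fixed, rigid. Numbering is not the counting order of the task
- span_2: one quarter of the tidy's back rail, the one over the second gap counted from the +y end (robot's left at small yaw): 16 mm wide (tidy x), 47 mm long (tidy y). Origin in the middle of its top face, 42 mm above the worktop; axes as the tidy's. Fixed, rigid. Numbering is not the counting order of the task
- span_3: one quarter of the tidy's back rail, the one over the third gap counted from the +y end (robot's left at small yaw): 16 mm wide (tidy x), 47 mm long (tidy y). Origin in the middle of its top face, 42 mm above the worktop; axes as the tidy's. Fixed, rigid. Numbering is not the counting order of the task
- span_4: one quarter of the tidy's back rail, the one over the fourth gap counted from the +y end (robot's left at small yaw): 16 mm wide (tidy x), 47 mm long (tidy y). Origin in the middle of its top face, 42 mm above the worktop; axes as the tidy's. Fixed, rigid. Numbering is not the counting order of the task
- gap_1 (a point): open mouth of the first gap counted from the tidy's +y end: point in the middle of the mouth, level with the round noses of the dividers, 8 mm above the worktop; axes as the tidy's (x leads into the gap, gap 48 mm wide in y and 45 mm deep)
- gap_2 (a point): open mouth of the second gap counted from the tidy's +y end: point in the middle of the mouth, level with the round noses of the dividers, 8 mm above the worktop; axes as the tidy's (x leads into the gap, gap 48 mm wide in y and 45 mm deep)
- gap_3 (a point): open mouth of the third gap counted from the tidy's +y end: point in the middle of the mouth, level with the round noses of the dividers, 8 mm above the worktop; axes as the tidy's (x leads into the gap, gap 48 mm wide in y and 45 mm deep)
- gap_4 (a point): open mouth of the fourth gap counted from the tidy's +y end: point in the middle of the mouth, level with the round noses of the dividers, 8 mm above the worktop; axes as the tidy's (x leads into the gap, gap 48 mm wide in y and 45 mm deep)
- matchbox_mid (a point): middle of the matchbox, a flat closed box lying loose before the tidy, 20 to 45 g: 38 mm wide (its x), 54 mm long (its y, at the start within 0.35 rad of the tidy's x), 18 mm high. The point is half-way up, 9 mm above the worktop. Fully home in a gap the point is 18 mm past the mouth line (tidy x) and the box still sticks out 9 mm before the dividers
- salt_shaker: slim salt shaker with a grey domed top, 44 mm across, 90 mm high, loose, standing upright beside one end of the tidy, about 180 mm from its middle; counting begins at this end. Origin at the centre of its foot
- sugar_jar: wide glass sugar jar with a black lid, 72 mm across, 100 mm high, loose, standing beside the other end of the tidy. Origin at the centre of its foot
- tea_light_a: tea light in a metal cup, 38 mm across, 15 mm high, loose, standing in the gap at the tidy's +y end. Origin at the centre of its foot
- tea_light_b: the same, in the gap at the tidy's -y end
Not all that is in view belongs to the job. Of the things like the part that bears matchbox_mid, leave any that is purple; of the rest the larger one is meant. What is shaped like the sugar_jar but pink is not meant.

How it is judged:
By the outcome, as a careful person would: the job done as asked, in the order asked, and still so for the second after the job is handed in, with the robot touching nothing.
It also fails if it takes over 72 s, if anything falls off the work surface, if the arm or the gripper's body presses on something with over 40 N, if the wrist force passes 120 N, or if a joint passes its speed limit or range.

## Robot

A 7-joint arm with a two-finger parallel gripper is mounted at the origin on a cart in front of the work surface, level with it; the furniture and walls round the work are solid. World frame = base frame: x ahead of the robot, y to its left, z up, the work surface at z = 0. Lengths are in m, angles in rad, forces in N, time in s.
With the tool pointing down it reaches from about 0.425 to 0.875 m from the base axis. Payload 8.4 kg.
Tool frame: the origin (TCP) lies midway between the tips of the shut fingers; the grasp point (between the pads) lies 19 mm behind it; z points along the fingers, y is the line along which they close (so a half turn about z gives the same grasp; the last joint's range is limited). The gripper opens to 85 mm and grips with 20 to 120 N. Pads are 22 mm wide; open, the fingers measure 114 mm over their backs; the gripper's body (76 mm by 85 mm) begins 54 mm behind the grasp point. The pads swing forward as they close: fully open they stand 13 mm farther back than shut.
Start: joints at [1.153, 0.333, 0.04, 1.465, -0.013, 1.343, -0.059], TCP at [0.204, -0.617, 0.231] pointing down, gripper open.
Joint ranges: [-2.58, 2.58], [-0.38, 2.09], [-1.3, 1.39], [0.25, 2.4], [-1.5, 4.64], [0.08, 2.09], [-2.65, 2.65]. Speed limits (rad/s): [2.22, 2.22, 2.79, 2.79, 3.14, 3.14, 3.14].

## Interface

Orientations are given as a unit quaternion [x, y, z, w].
In Python, from workcell import ctrl gives the robot as it stands.
- The arm moves only by the shell command python3 -m inch 'ROWS'. ROWS is text: rows parted by semicolons, each of 7 numbers parted by spaces: the turn, a rotation vector about the tool's x, y, z as a fraction of full scale, then the shift along the tool's x, y, z as a fraction of full scale, then the gripper command: -1 is shut, 1 is fully open, values between are in proportion. A call has 1 to 8 rows; each row is the pose to reach, as a shift and turn from the pose commanded when the call began, along the tool's axes at that moment; what a row does not reach only later rows make up. Full scale, the value 1, is 0.08 m for a shift and pi/2 rad for a turn. A row lasts 1/8 s, in which the tool goes at most 62.5 mm and 10.7 degrees, less where a joint would pass 70% of its speed; a pose out of reach is approached as far as the arm can. A call with a number of a shift or a turn outside -1 to 1 is refused whole. A call with a gripper value outside its range is refused whole. The fingers move at their own pace and stop on an object; the grip force is fixed at half the most. Time passes only in rows, so rows that repeat a pose let the fingers close. It gives the time, the measured TCP pose, the force, the opening and the grip force at its end, in the units of the state.
- ctrl.observe(): the state, without advancing time (a new reading comes with each control period).
- ctrl.snapshot(name): name is "scene" or "side" or "wrist"; returns the picture (480x640x3 uint8, red, green, blue); there is no depth.
- ctrl.calibration(name): a dict with "intrinsics" (3x3 intrinsics, pixels), "rvec" (rotation vector, rad) and "tvec" (3), from world to camera coordinates, as OpenCV has them. Camera axes: x right, y down, z forward; pixel columns grow to the right and rows downward; lengths in m; the calibration is good to about 2 mm. A picture is of the moment at which its call begins: read the wrist's pose just before it. calibration takes no time and is no camera call; for the wrist camera it gives the pose at the moment of the call.
- ctrl.finish_job(): hands the job in; it is judged then, once.
The state is a dict: "time_s": time; "qpos": joint angles; "dq": joint speeds; "joint_efforts": joint torques, N m; "ee_pos": TCP position; "ee_rot": TCP orientation; "wrist_force": force on the tool from outside, world axes, zero at the start; "torque": the same for the moment, N m; "finger_gap": opening from 0.0 (shut) to 1.0 (fully open); "gripper_force": force on a finger pad.
Only numpy, scipy, OpenCV 4.12 (cv2) and the standard library are available. Lean on these libraries where they do the work, as an engineer would, in place of code of your own. Each camera call takes 0.05 s, during which the arm holds its last target. There are 200 camera calls.

## Working session

There is one attempt and no reset: what is moved stays moved. The work goes in short steps, Python scripts to look and compute and a shell command to move; the robot and the scene stay as the last step left them, time stands still between calls to the robot, and variables do not carry over. Pictures are saved under pics/ and viewed, at most 10 in all, crops included, and the job is handed in when it is done.

```bash
mkdir -p pics
cat > h.py <<'E'
import numpy as np, cv2
from workcell import ctrl
from scipy.spatial.transform import Rotation as R
def snap(n,f):
    im=ctrl.snapshot(n); cv2.imwrite('pics/'+f,im[:,:,::-1]); return im
def ray(n,uv,z):
    c=ctrl.calibration(n);K=np.array(c['intrinsics']);Rm=cv2.Rodrigues(np.array(c['rvec'],float))[0];t=np.array(c['tvec'],float).ravel()
    o=-Rm.T@t
    d=(Rm.T@np.linalg.inv(K)@np.c_[np.array(uv,float),np.ones(len(uv))].T).T
    return o+d*((z-o[2])/d[:,2])[:,None]
def proj(n,P):
    c=ctrl.calibration(n)
    return cv2.projectPoints(np.array(P,float),np.array(c['rvec'],float),np.array(c['tvec'],float),np.array(c['intrinsics'],float),None)[0][:,0]
E
python3 - <<'E'
from h import *
snap('scene','s1.png');snap('side','d1.png')
s=ctrl.observe();print(s['time_s'],s['ee_pos'],s['ee_rot'],s['finger_gap'],s['wrist_force'])
for n in('scene','side'):
    c=ctrl.calibration(n);Rm=cv2.Rodrigues(np.array(c['rvec'],float))[0];print(n,-Rm.T@np.array(c['tvec']).ravel())
E
```

```text
0.1 [ 0.20358369 -0.6168531   0.23047808] [ 9.87320187e-01  1.58739583e-01 -1.76820845e-04 -7.49606230e-04] 0.9985363704779359 [ 0.90359299 -0.25295402 -0.40495752]
scene [-0.28918177  0.51630292  0.59935802]
side [0.22634752 0.72917851 0.59693259]
```

View pics/s1.png

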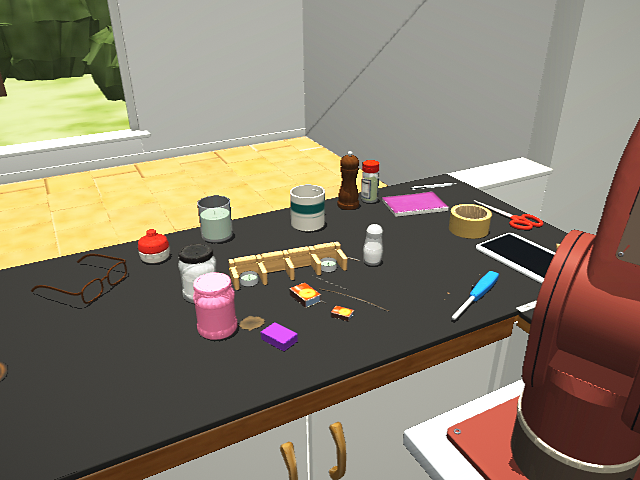

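View pics/d1.png

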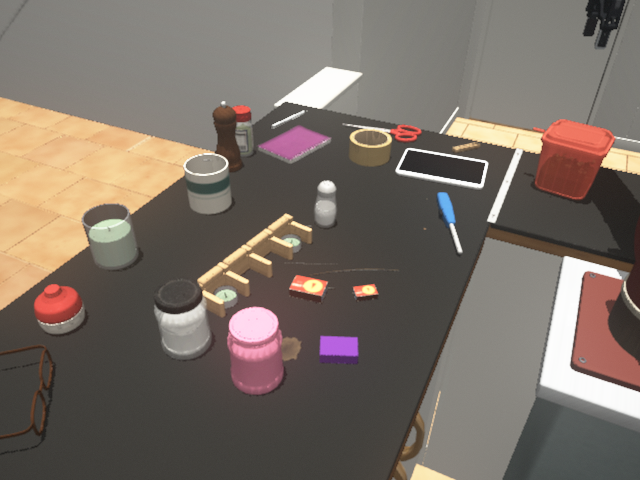

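The scene view shows the tidy at about (288,262), the salt shaker at its right end (373,245), the real jar at (197,272), the orange matchbox at (305,294), with a smaller one at (342,312). The side view has the matchbox at (309,288), tidy at (255,262), and salt shaker at (326,203). Next I'll zoom in on both views.

Run:
```python
from h import *
a=cv2.imread('pics/s1.png')[225:325,215:395];b=cv2.imread('pics/d1.png')[175:335,180:390]
cv2.imwrite('pics/s1c.png',cv2.resize(a,None,fx=4.4,fy=4.4,interpolation=cv2.INTER_CUBIC))
cv2.imwrite('pics/d1c.png',cv2.resize(b,None,fx=3.7,fy=3.7,interpolation=cv2.INTER_CUBIC))
print(ray('scene',[(305,294),(373,262),(230,265),(347,250)],0.02));print(ray('side',[(309,288),(326,222),(202,282),(290,220)],0.02))
```

```text
[[ 0.50179084  0.1412262   0.02      ]
 [ 0.54385299 -0.0399079   0.02      ]
 [ 0.67519919  0.23196209  0.02      ]
 [ 0.61548916 -0.01768694  0.02      ]]
[[ 0.50980714  0.14704588  0.02      ]
 [ 0.56286618 -0.032267    0.02      ]
 [ 0.67003751  0.21070455  0.02      ]
 [ 0.62573074 -0.00796296  0.02      ]]
```

View pics/s1c.png

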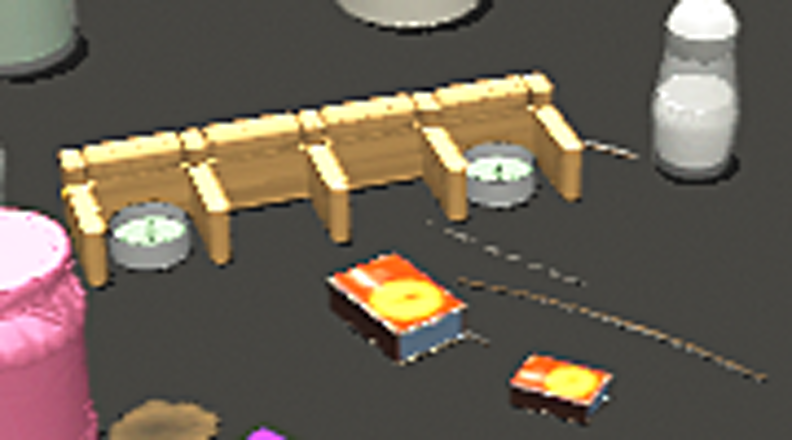

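View pics/d1c.png

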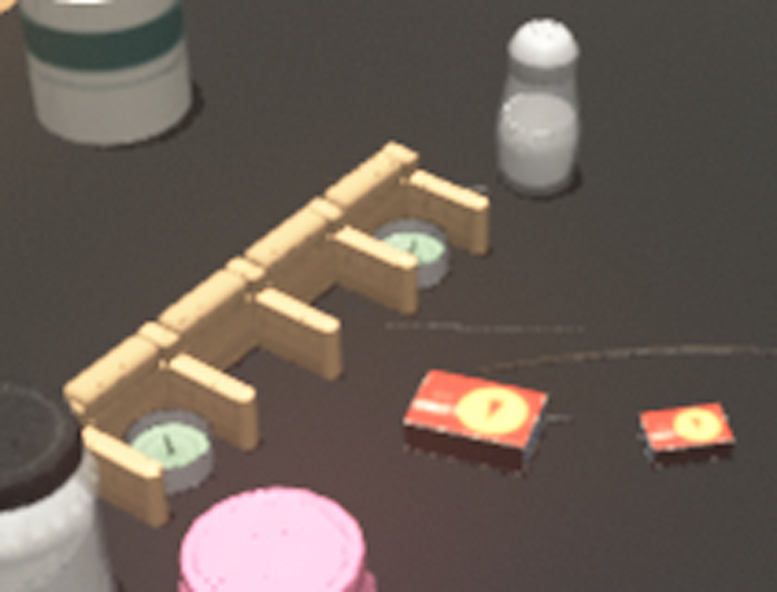

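The crops show nose bottoms, rail-end corners and the matchbox top clearly. The salt shaker stands at the robot's right (-y) end, so the third gap is gap_2 and the tea lights sit in the two end gaps. I'll compute poses from both views.

Run:
```python
from h import *
def w(n,pts,z):
    s,o=((4.4,(215,225)) if n=='scene' else (3.7,(180,175)))
    return ray(n,(np.array(pts,float)+.5)/s-.5+np.array(o),z)[:,:2]
N={'scene':[(96,284),(220,262),(342,240),(457,219),(571,198)],'side':[(157,524),(250,447),(335,378),(409,312),(483,254)]}
RE={'scene':[(62,152),(545,75),(552,92)],'side':[(66,388),(393,142),(418,157)]}
MB={'scene':[(328,281),(390,253),(467,306),(400,334)],'side':[(405,418),(432,370),(550,390),(525,442)]}
T={'scene':[(150,230),(500,172)],'side':[(170,447),(415,248)]}
np.set_printoptions(precision=4,suppress=True)
y=np.array([116,58,0,-58,-116])/1e3; M=np.c_[np.zeros(5),y]
for n in N:
    P=w(n,N[n],0);c=P.mean(0);v=(P*y[:,None]).sum(0);yaw=np.arctan2(-v[0],v[1]);print(n,'noses',P.tolist(),'c',c,'yaw',yaw,'len',np.linalg.norm(P[0]-P[-1]))
    print(' rail',w(n,RE[n],.042).tolist())
    m=w(n,MB[n],.018);a=(m[2]+m[3]-m[0]-m[1]);print(' box c',m.mean(0),'sides',np.linalg.norm(np.diff(m[[0,1,2,3,0]],axis=0),axis=1),'yaw',[np.arctan2(*d[::-1]) for d in np.diff(m,axis=0)])
    print(' tea',w(n,T[n],.015).tolist())
print(w('scene',[(692,178)],0),w('side',[(538,192)],0),ray('scene',[(197,300)],0),ray('side',[(185,352)],0))
```

```text
scene noses [[0.6103331416022866, 0.24284741193553339], [0.6008916769448134, 0.1853257813647361], [0.5916197548017395, 0.12695176286806598], [0.5828411081958762, 0.07022569578653992], [0.5740389384595028, 0.01229293393929698]] c [0.5919 0.1275] yaw -0.15602374305408337 len 0.23339373707511243
 rail [[0.6625373420909748, 0.23718020139820029], [0.6225593415264683, 0.00013418927534303293], [0.605478528087404, 0.005761155705253929]]
 box c [0.5138 0.1363] sides [0.0356 0.0561 0.036  0.0537] yaw [np.float64(-1.3447451607444918), np.float64(-2.948718484384956), np.float64(1.7296272368100891)]
 tea [[0.6196516187943075, 0.21173813856912377], [0.5898494366713909, 0.04304274502567201]]
side noses [[0.6109993385533827, 0.24553415552701768], [0.6010815248814733, 0.18758817147911], [0.5907163504412983, 0.13064432766984435], [0.5830401847145166, 0.07299190606355499], [0.571780801864661, 0.016150551359855436]] c [0.5915 0.1306] yaw -0.16670579747257566 len 0.23271212147355363
 rail [[0.662816147120108, 0.2287176924327574], [0.6277793609873072, 0.0036432879680167174], [0.6106503860380854, 0.009752070034592109]]
 box c [0.5154 0.1365] sides [0.0339 0.0538 0.0358 0.0537] yaw [np.float64(-1.445342363061576), np.float64(-2.934054586007078), np.float64(1.698152877268358)]
 tea [[0.6220827406318956, 0.21633157874146702], [0.5945471632905324, 0.04445245076689719]]
[[ 0.5625 -0.0499]] [[ 0.5698 -0.0441]] [[ 0.6098  0.3245 -0.    ]] [[0.6183 0.3302 0.    ]]
```

```bash
python3 -m inch '0 0 0 0.4 -0.46 -0.06 -1; 0 0 0 0.8 -0.92 -0.11 -1; 0 0 0 0.8 -0.92 -0.11 -1'
python3 -m inch '0 0 0 0.6 -0.7 -0.06 -1; 0 0 0 0.8 -0.92 -0.11 -1; 0 0 0 0.8 -0.92 -0.11 -1'
python3 -m inch '0 0 0 0.6 -0.7 -0.06 -1; 0 0 0 0.8 -0.92 -0.11 -1; 0 0 0 0.8 -0.92 -0.11 -1' | tail -c 400
```

```text
time_s: 0.48
ee_pos: [0.2441, -0.5243, 0.2406]
ee_rot: [0.987, 0.161, 0.001, -0.0]
wrist_force: [-0.2, -0.8, 0.0]
finger_gap: 0.377
gripper_force: 0.0
time_s: 0.85
ee_pos: [0.2805, -0.4358, 0.2494]
ee_rot: [0.987, 0.16, 0.0, 0.0]
wrist_force: [-0.5, -0.9, 0.7]
finger_gap: -0.005
gripper_force: 0.0
time_s: 1.23
ee_pos: [0.3178, -0.3466, 0.2581]
ee_rot: [0.987, 0.16, 0.0, 0.0]
wrist_force: [0.4, -0.4, 0.6]
finger_gap: -0.002
gripper_force: 0.0
```

```bash
python3 -m inch '0 0 0 0.6 -0.7 -0.06 -1; 0 0 0 0.8 -0.92 -0.11 -1; 0 0 0 0.8 -0.92 -0.11 -1' >/dev/null
python3 -m inch '0 0 0 0.6 -0.7 -0.06 -1; 0 0 0 0.8 -0.92 -0.11 -1; 0 0 0 0.8 -0.92 -0.11 -1' >/dev/null
python3 -m inch '0 0 0 0.6 -0.7 -0.06 -1; 0 0 0 0.8 -0.92 -0.11 -1; 0 0 0 0.8 -0.92 -0.11 -1' >/dev/null
python3 -m inch '0 0 0 0.6 -0.7 -0.06 -1; 0 0 0 0.8 -0.92 -0.11 -1; 0 0 0 0.8 -0.92 -0.11 -1' 
python3 -m inch '0 0 0.1 0.5 -0.5 -0.06 -1; 0 0 0.2 0.8 -0.92 -0.11 -1; 0 0 0.306 0.8 -0.92 -0.11 -1; 0 0 0.306 0.8 -0.92 -0.11 -1; 0 0 0.306 0.8 -0.92 -0.11 -1'
python3 - <<'E'
from h import *
snap('wrist','w1.png')
E
```

```text
time_s: 2.72
ee_pos: [0.4686, 0.012, 0.2928]
ee_rot: [0.987, 0.159, 0.0, -0.0]
wrist_force: [-1.2, -1.0, 0.2]
finger_gap: 0.002
gripper_force: 0.0
time_s: 3.35
ee_pos: [0.5057, 0.0999, 0.3013]
ee_rot: [0.997, -0.081, -0.0, 0.0]
wrist_force: [-0.5, 0.1, 0.8]
finger_gap: -0.0
gripper_force: 0.0
```

View pics/w1.png

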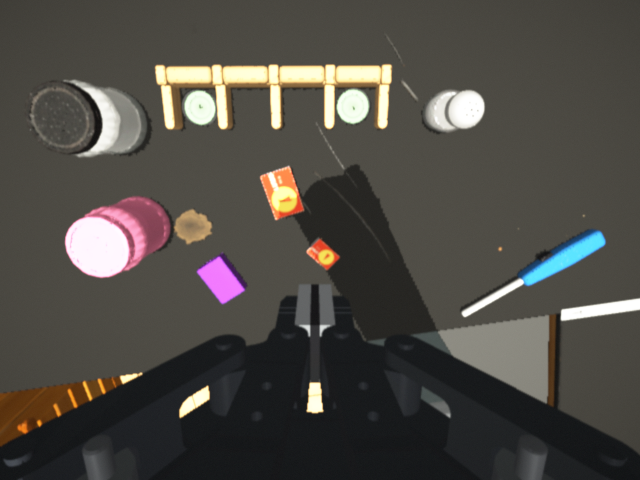

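The wrist view is good. The rail runs horizontally from (157,75) to (391,75), with noses at row ~129, the matchbox at (282,193), the small one at (323,254), and the shaker at (440,110). I'll measure by masks.

Run:
```python
from h import *
np.set_printoptions(precision=4,suppress=True)
im=cv2.imread('pics/w1.png');hsv=cv2.cvtColor(im,cv2.COLOR_BGR2HSV)
wood=cv2.inRange(hsv,(12,40,90),(32,255,255))
wood[:,:150]=0;wood[:,400:]=0;wood[140:]=0
rail=wood.copy();rail[86:]=0
c=max(cv2.findContours(wood,0,2)[0],key=cv2.contourArea)
# rail rows
for x in (190,245,300,358):
    r=np.where(wood[55:100,x])[0]+55;print(x,r.min(),r.max())
rows=[]
for x0,x1 in((160,182),(214,236),(268,286),(320,338),(372,392)):
    ys,xs=np.where(wood[100:,x0:x1]);m=ys.max()+100;k=xs[ys>ys.max()-5]+x0;rows.append((k.mean(),m))
print('nose',rows)
# nose top is 30 high, front-most visible edge
P=ray('wrist',[(a,b+.5) for a,b in rows],0.0);print(P);P3=ray('wrist',rows,.03);print(P3,np.linalg.norm(P[0]-P[-1]),np.linalg.norm(P3[0]-P3[-1]))
xs=np.where(wood[68:82].max(0))[0];print('rail ends px',xs.min(),xs.max())
E_=ray('wrist',[(xs.min()-.5,75),(xs.max()+.5,75)],.042);print('rail ends',E_,np.linalg.norm(E_[0]-E_[1]),'c',E_.mean(0),'yaw',np.arctan2(-(E_[0]-E_[1])[0],(E_[0]-E_[1])[1]))
red=cv2.inRange(hsv,(0,110,120),(35,255,255));red[:155]=0;red[280:]=0;red[:,:240]=0;red[:,350:]=0
for c in cv2.findContours(red,0,2)[0]:
    if cv2.contourArea(c)>150:
        b=cv2.boxPoints(cv2.minAreaRect(c));q=ray('wrist',b,.018);print('box',cv2.minAreaRect(c),q.mean(0),np.linalg.norm(np.diff(q,axis=0),axis=1),np.arctan2(np.diff(q,axis=0)[:,1],np.diff(q,axis=0)[:,0]))
print('pink,purple',ray('wrist',[(100,247)],.1),ray('wrist',[(221,279)],.01),'salt',ray('wrist',[(467,109)],.085))
s=ctrl.observe();print(s['ee_pos'],s['time_s'])
```

```text
190 65 87
245 65 87
300 65 86
358 65 86
nose [(np.float64(173.33898305084745), np.int64(130)), (np.float64(224.9607843137255), np.int64(129)), (np.float64(276.3076923076923), np.int64(129)), (np.float64(328.6666666666667), np.int64(129)), (np.float64(380.3333333333333), np.int64(129))]
[[0.6054 0.2508 0.    ]
 [0.5968 0.1908 0.    ]
 [0.5872 0.1314 0.    ]
 [0.5773 0.0708 0.    ]
 [0.5676 0.0109 0.    ]]
[[0.6039 0.2397 0.03  ]
 [0.5959 0.1838 0.03  ]
 [0.5869 0.1284 0.03  ]
 [0.5777 0.0719 0.03  ]
 [0.5686 0.0161 0.03  ]] 0.2428457039947722 0.22635869734891256
rail ends px 154 392
rail ends [[0.6584 0.241  0.042 ]
 [0.6193 0.0001 0.042 ]] 0.243996458384558 c [0.6389 0.1206 0.042 ] yaw -0.16093230576626855
box ((322.4377136230469, 254.06793212890625), (28.380434036254883, 19.903162002563477), 42.51044845581055) [0.4322 0.1012 0.018 ] [0.0251 0.0359 0.0255] [-0.8823 -2.492   2.276 ]
box ((281.95025634765625, 192.66946411132812), (47.14270782470703, 32.07182693481445), 70.82099914550781) [0.515  0.1366 0.018 ] [0.0375 0.0552 0.0388] [-1.4046 -2.98    1.7485]
pink,purple [[0.5027 0.3158 0.1   ]] [[0.4173 0.2356 0.01  ]] salt [[ 0.5742 -0.0562  0.085 ]]
[0.5056 0.1003 0.3015] 3.4
```

```bash
python3 -m inch '0 0 0 0.5 0.3 0.5 -1; 0 0 0 1 0.57 1 -1; 0 0 0 1 0.57 1 -1' >/dev/null
python3 -m inch '0 0 0 0.61 0 0.4 -1; 0 0 0 0.61 0 1 -1; 0 0 0 0.61 0 1 -1'
python3 -m inch '0 0 0 0 0 0.5 -1; 0 0 0 0 0 0.9 -1; 0 0 0 0 0 1 -1; 0 0 0 0 0 1 -1'
python3 - <<'E'
from h import *
O=np.array([.587,.129]);a=-.161;B=np.array([[np.cos(a),np.sin(a)],[-np.sin(a),np.cos(a)]])
s=ctrl.observe();print(B@(np.array(s['ee_pos'])[:2]-O),s['ee_pos'][2],s['wrist_force'])
E
```

```text
time_s: 4.15
ee_pos: [0.6228, 0.0359, 0.1389]
ee_rot: [0.997, -0.08, -0.003, 0.0]
wrist_force: [-0.6, -0.6, 0.1]
finger_gap: 0.005
gripper_force: 0.0
time_s: 4.65
ee_pos: [0.6259, 0.0367, 0.0638]
ee_rot: [0.997, -0.081, 0.001, -0.0]
wrist_force: [0.2, 0.3, 0.1]
finger_gap: -0.002
gripper_force: 0.0
[ 0.05318453 -0.08483794] 0.06380517423774043 [0.24527527 0.26568898 0.14266668]
```

```bash
python3 -m inch '0 0 0 0 0.02 0.15 -1; 0 0 0 0 0.02 0.22 -1; 0 0 0 0 0.02 0.24 -1; 0 0 0 0 0.02 0.26 -1; 0 0 0 0 0.02 0.26 -1'
```

```text
time_s: 5.28
ee_pos: [0.6248, 0.035, 0.0422]
ee_rot: [0.997, -0.081, -0.0, 0.0]
wrist_force: [-6.1, -1.4, 12.5]
finger_gap: -0.003
gripper_force: 5.9
```

```bash
python3 -m inch '0 0 0 0 0 -0.1 -1; 0 0 0 0 -0.4 -0.12 -1; 0 0 0 0 -0.725 -0.12 -1; 0 0 0 0 -0.725 -0.06 -1; 0 0 0 0 -0.725 -0.02 -1;0 0 0 0 -0.725 0 -1;0 0 0 0 -0.725 0 -1'
```

```text
time_s: 6.15
ee_pos: [0.6342, 0.0915, 0.0422]
ee_rot: [0.997, -0.081, 0.0, 0.0]
wrist_force: [-5.4, 1.0, 14.1]
finger_gap: -0.001
gripper_force: 6.4
```

```bash
python3 -m inch '0 0 0 0 0 -0.1 -1; 0 0 0 0 -0.4 -0.12 -1; 0 0 0 0 -0.725 -0.12 -1; 0 0 0 0 -0.725 -0.06 -1; 0 0 0 0 -0.725 -0.02 -1;0 0 0 0 -0.725 0 -1;0 0 0 0 -0.725 0 -1'
```

```text
time_s: 7.02
ee_pos: [0.6436, 0.148, 0.0422]
ee_rot: [0.997, -0.082, -0.0, 0.0]
wrist_force: [-7.0, -0.4, 13.2]
finger_gap: 0.0
gripper_force: 6.7
```

```bash
python3 -m inch '0 0 0 0 0 -0.5 -1; 0 0 0 0 0 -1 -1; 0 0 0 0 0 -1 -1' >/dev/null
python3 -m inch '0 0 0 -0.5 0.2 0 0.53; 0 0 0 -0.78 0.2 0 0.53; 0 0 0 -0.78 0.2 0 0.53' >/dev/null
python3 -m inch '0 0 -0.1 -0.5 0.2 0 0.53; 0 0 -0.21 -0.78 0.2 0 0.53; 0 0 -0.21 -0.78 0.2 0 0.53; 0 0 -0.21 -0.78 0.2 0 0.53'
python3 - <<'E'
from h import *
im=snap('wrist','w2.png')
s=ctrl.observe();p=np.array(s['ee_pos']);x=R.from_quat(s['ee_rot']).as_matrix();print(np.arctan2(x[1,0],x[0,0]))
d=np.array([.515,.1366,0])-p;print('tool frame to box mm',x.T@d*1e3)
E
```

```text
time_s: 8.28
ee_pos: [0.5165, 0.1373, 0.1209]
ee_rot: [0.997, 0.082, 0.0, -0.0]
wrist_force: [-0.8, -0.4, -0.4]
finger_gap: 0.767
gripper_force: 0.0
0.16444500220654576
tool frame to box mm [ -1.65680997   0.6951984  120.86498766]
```

View pics/w2.png

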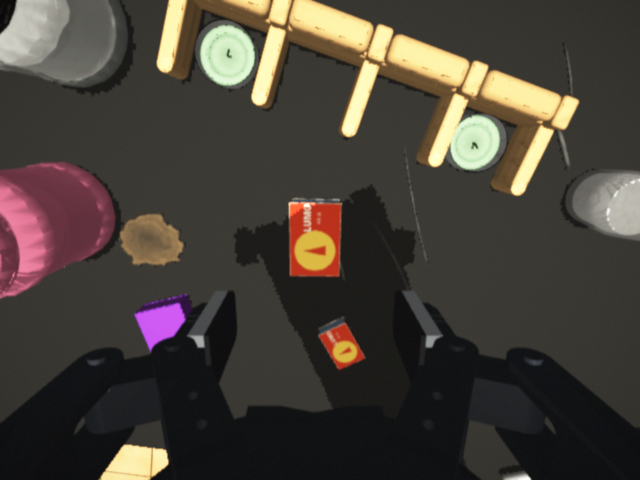

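The box (315,240) sits square between the fingers. I'll descend and close them to a loose cage around it.

```bash
python3 -m inch '0 0 0 0 0 0.5 0.53; 0 0 0 0 0 1 0.53; 0 0 0 0 0 1 0.53' >/dev/null
python3 -m inch '0 0 0 0 0 0.25 0.53; 0 0 0 0 0 0.42 0.53; 0 0 0 0 0 0.42 0.53;0 0 0 0 0 0.42 0.2; 0 0 0 0 0 0.42 0; 0 0 0 0 0 0.42 -0.02; 0 0 0 0 0 0.42 -0.03; 0 0 0 0 0 0.42 -0.03'
```

```text
time_s: 9.7
ee_pos: [0.5153, 0.138, 0.0074]
ee_rot: [0.996, 0.084, 0.0, -0.0]
wrist_force: [-0.8, -0.5, -0.9]
finger_gap: 0.483
gripper_force: 0.0
```

```bash
python3 -m inch '0 0 0.07 0.03 -0.1 0 -0.03; 0 0 0.14 0.07 -0.2 0 -0.03; 0 0 0.21 0.1 -0.3 0 -0.03; 0 0 0.21 0.133 -0.39 0 -0.03; 0 0 0.21 0.133 -0.39 0 -0.03; 0 0 0.21 0.133 -0.39 0 -0.07; 0 0 0.21 0.133 -0.39 0 -0.08; 0 0 0.21 0.133 -0.39 0 -0.08'
python3 - <<'E'
from h import *
s=ctrl.observe();p=np.array(s['ee_pos']);x=R.from_quat(s['ee_rot']).as_matrix();print('yaw',np.arctan2(x[1,0],x[0,0]))
O=np.array([.587,.129]);a=-.161;B=np.array([[np.cos(a),np.sin(a)],[-np.sin(a),np.cos(a)]]);print(B@(p[:2]-O))
E
```

```text
time_s: 10.7
ee_pos: [0.5205, 0.1703, 0.0073]
ee_rot: [0.997, -0.081, -0.0, 0.0]
wrist_force: [-0.2, 0.3, -0.6]
finger_gap: 0.458
gripper_force: 0.0
yaw -0.16199960525180876
[-0.07221922  0.03008102]
```

```bash
python3 -m inch '0 0 0 0 0 0 0.4; 0 0 0 0 0 0 0.4; 0 0 0 0 0 -0.4 0.4; 0 0 0 0 0 -1 0.4;0 0 0 0 0 -1 0.4' >/dev/null
python3 -m inch '0 0 0 -0.4 0 0 -0.76; 0 0 0 -0.62 0 0 -0.76; 0 0 0 -0.62 0 0 -0.76; 0 0 0 -0.62 0 0 -0.76'
python3 - <<'E'
from h import *
np.set_printoptions(precision=4,suppress=True)
s=ctrl.observe();p=np.array(s['ee_pos'])
c_=ctrl.calibration('wrist');im=snap('wrist','w3.png')[:,:,::-1]
O=np.array([.587,.129]);a=-.161;B=np.array([[np.cos(a),np.sin(a)],[-np.sin(a),np.cos(a)]]);print('tcp',B@(p[:2]-O),p[2])
hsv=cv2.cvtColor(np.ascontiguousarray(im),cv2.COLOR_BGR2HSV)
red=cv2.inRange(hsv,(0,110,120),(35,255,255))
for c in cv2.findContours(red,0,2)[0]:
    A=cv2.contourArea(c)
    if 800<A:
        q=ray('wrist',cv2.boxPoints(cv2.minAreaRect(c)),.018);t=(B@(q[:,:2]-O).T).T;d=np.diff(t,axis=0);print(cv2.minAreaRect(c),t.mean(0),np.linalg.norm(d,axis=1),np.arctan2(d[:,1],d[:,0]))
E
```

```text
time_s: 11.82
ee_pos: [0.4723, 0.1783, 0.0873]
ee_rot: [0.997, -0.081, 0.0, -0.0]
wrist_force: [0.5, -0.8, -0.3]
finger_gap: 0.122
gripper_force: 0.0
tcp [-0.1211  0.0303] 0.08731086948024082
((441.2500305175781, 292.25), (51.61879348754883, 38.18376159667969), 45.0) [-0.1476 -0.0508] [0.0238 0.0356 0.0246] [-0.7067 -2.339   2.4681]
((315.8492126464844, 173.21446228027344), (94.31005096435547, 63.89533615112305), 88.72696685791016) [-0.0733  0.029 ] [0.0357 0.054  0.0383] [-1.5508 -3.0949  1.5921]
((585.2262573242188, 14.872276306152344), (34.9432258605957, 48.52751541137695), 70.01689147949219) [ 0.0083 -0.1103] [0.0231 0.0176 0.0235] [-1.2446 -2.5744  1.9052]
```

View pics/w3.png

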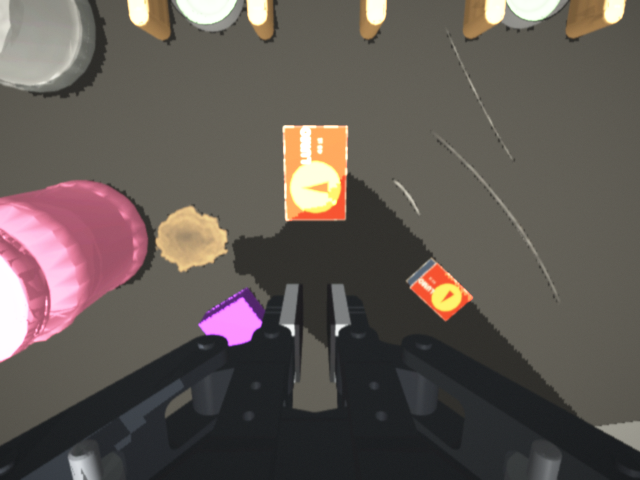

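```bash
python3 -m inch '0 0 0 0 0.015 0.5 -0.76; 0 0 0 0 0.015 0.9 -0.76; 0 0 0 0 0.015 1 -0.76;0 0 0 0 0.015 1 -0.76' >/dev/null
python3 -m inch '0 0 0 0.05 0 0.03 -0.76; 0 0 0 0.15 0 0.03 -0.76; 0 0 0 0.3 0 0.03 -0.76; 0 0 0 0.45 0 0.03 -0.76; 0 0 0 0.6 0 0.03 -0.76; 0 0 0 0.75 0 0.03 -0.76; 0 0 0 0.85 0 0.03 -0.76; 0 0 0 0.9 0 0.03 -0.76'
python3 - <<'E'
from h import *
np.set_printoptions(precision=4,suppress=True)
s=ctrl.observe();p=np.array(s['ee_pos'])
im=snap('wrist','w4.png')[:,:,::-1]
O=np.array([.587,.129]);a=-.161;B=np.array([[np.cos(a),np.sin(a)],[-np.sin(a),np.cos(a)]]);print('tcp',B@(p[:2]-O),p[2])
E
```

```text
time_s: 13.38
ee_pos: [0.5428, 0.1657, 0.0048]
ee_rot: [0.997, -0.081, -0.0, -0.0]
wrist_force: [0.0, 0.3, 0.2]
finger_gap: 0.118
gripper_force: 0.1
tcp [-0.0495  0.0292] 0.004808771426145279
```

View pics/w4.png

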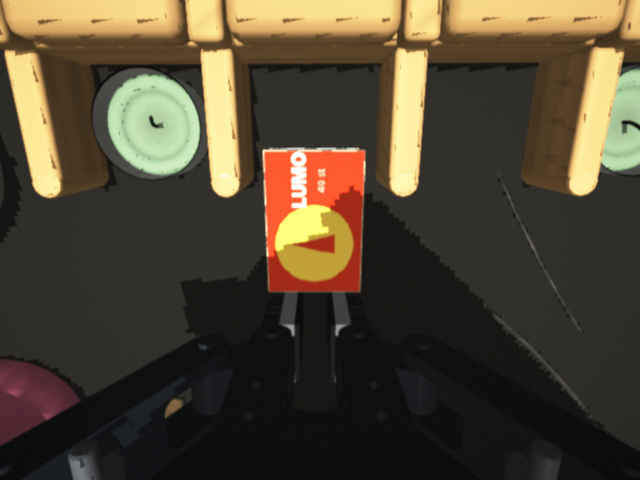

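The box (314,220) is entering the third gap, centred between the dividers at columns 228 and 404. I'll keep pushing.

```bash
python3 -m inch '0 0 0 0.1 0 0 -0.76; 0 0 0 0.2 0 0 -0.76; 0 0 0 0.28 0 0 -0.76; 0 0 0 0.33 0 0 -0.76; 0 0 0 0.36 0 0 -0.76; 0 0 0 0.36 0 0 -0.76'
```

```text
time_s: 14.18
ee_pos: [0.5709, 0.1611, 0.0049]
ee_rot: [0.997, -0.081, -0.0, -0.0]
wrist_force: [-1.0, 0.1, 0.0]
finger_gap: 0.122
gripper_force: 0.0
```

```bash
python3 -m inch '0 0 0 0.01 0 0 -0.76; 0 0 0 0.02 0 0 -0.76; 0 0 0 0.03 0 0 -0.76; 0 0 0 0.03 0 0 -0.76'; python3 -m inch '0 0 0 0.01 0 0 -0.76; 0 0 0 0.02 0 0 -0.76; 0 0 0 0.02 0 0 -0.76'
```

```text
time_s: 14.68
ee_pos: [0.5723, 0.161, 0.0048]
ee_rot: [0.997, -0.081, -0.001, 0.0]
wrist_force: [-4.4, -0.3, 3.6]
finger_gap: 0.118
gripper_force: 2.5
time_s: 15.05
ee_pos: [0.5723, 0.161, 0.0045]
ee_rot: [0.997, -0.08, -0.002, 0.001]
wrist_force: [-10.9, -0.3, 7.1]
finger_gap: 0.123
gripper_force: 5.3
```

```bash
python3 -m inch '0 0 0 -0.1 0 0 -0.76; 0 0 0 -0.5 0 0 -0.76; 0 0 0 -0.6 0 -0.5 -0.76; 0 0 0 -0.6 0 -1 -0.76; 0 0 0 -0.6 0 -1 -0.76' >/dev/null; python3 -m inch '0 0 0 0 0 -0.5 -0.76; 0 0 0 0 0 -1 -0.76; 0 0 0 0 0 -1 -0.76; 0 0 0 0 0 -1 -0.76'
python3 - <<'E'
from h import *
np.set_printoptions(precision=4,suppress=True)
im=snap('wrist','w5.png')[:,:,::-1]
O=np.array([.587,.129]);a=-.161;B=np.array([[np.cos(a),np.sin(a)],[-np.sin(a),np.cos(a)]])
hsv=cv2.cvtColor(np.ascontiguousarray(im),cv2.COLOR_BGR2HSV)
red=cv2.inRange(hsv,(0,150,120),(14,255,255))|cv2.inRange(hsv,(25,190,120),(35,255,255))
for c in cv2.findContours(red,0,2)[0]:
    if 800<cv2.contourArea(c):
        q=ray('wrist',cv2.boxPoints(cv2.minAreaRect(c)),.018);t=(B@(q[:,:2]-O).T).T;d=np.diff(t,axis=0);print(t.mean(0),np.linalg.norm(d,axis=1),np.arctan2(d[:,1],d[:,0]))
E
```

```text
time_s: 16.18
ee_pos: [0.5271, 0.1678, 0.1638]
ee_rot: [0.997, -0.081, -0.0, 0.0]
wrist_force: [0.1, -0.4, -0.6]
finger_gap: 0.122
gripper_force: 0.0
[-0.1476 -0.0517] [0.0232 0.0352 0.0237] [-0.6659 -2.327   2.5001]
[0.0183 0.0289] [0.0351 0.0542 0.0371] [-1.5713 -3.1251  1.5699]
```

View pics/w5.png

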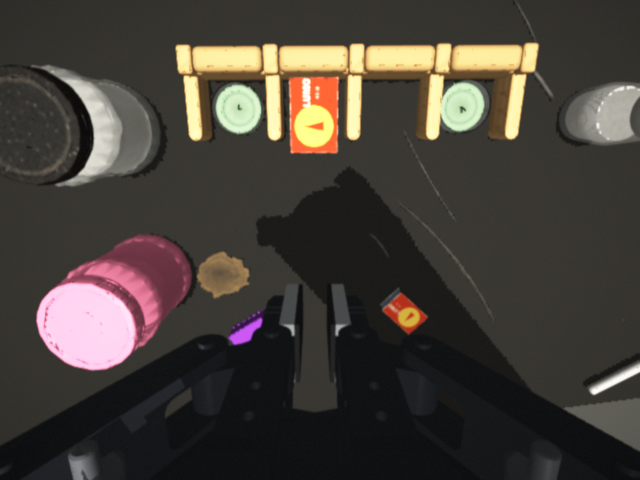

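The box is home at tidy (18.3, 28.9) mm, column 314, touching the back wall. The shaker, jar and tea lights look unmoved, and the gripper is clear. I'm handing in.

```bash
python3 -c "
from workcell import ctrl
print(ctrl.finish_job())"
```

```text
the job is handed in; nothing more can be done
None
```

The job is handed in at about 16 s: I touched the rail over the first, second and third gaps from the salt-shaker end and pushed the matchbox home against the back wall of the third gap; the shaker, sugar jar and both tea lights looked unmoved in the last picture.

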